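# Level a display shelf with a spirit level

## Robot

A 7-joint arm with a two-finger parallel gripper is mounted at the origin on the work surface. World frame = base frame: x ahead of the robot, y to its left, z up, the work surface at z = 0. Lengths are in m, angles in rad, forces in N, time in s.
With the tool pointing down it reaches from about 0.35 to 0.9 m from the base axis. Payload 8.1 kg.
Tool frame: the origin (TCP) lies midway between the tips of the shut fingers; the grasp point (between the pads) lies 19 mm behind it; z points along the fingers, x is the direction in which the jaws open and shut, and the axes are right-handed (so a half turn about z gives the same grasp; the last joint's range is limited). The gripper opens to 92 mm and grips with 3 to 60 N. Pads are 19 mm wide; open, the fingers measure 130 mm over their backs; the gripper's body (75 mm by 190 mm) begins 47 mm behind the grasp point.
Start: joints at [1.024, 0.434, 0.025, 1.573, -0.012, 1.134, -0.075], TCP at [0.268, -0.564, 0.227] pointing down, gripper open.
Joint ranges: [-2.62, 2.62], [-0.44, 2.09], [-1.27, 1.32], [0.08, 2.57], [-1.32, 4.46], [0.12, 2], [-2.74, 2.74]. Speed limits (rad/s): [2.22, 2.22, 3.01, 3.01, 3.14, 3.14, 3.14].

## Interface

Orientations are given as a rotation vector (axis times angle).
In Python, from cell import arm gives the robot as it stands.
- The arm moves only by the tool jog_arm, never from a script. Its argument "commands" is a list of rows, each an object with "translation": the shift along the tool's x, y, z in mm, a list of three; "turn": the turn, a rotation vector about the tool's x, y, z in rad, a list of three. A call has 1 to 12 rows; each row is the pose to reach, as a shift and turn from the pose commanded when the call began, along the tool's axes at that moment; what a row does not reach only later rows make up. A row lasts 1/12 s, in which the tool goes at most 41.7 mm and 7.16 degrees, less where a joint would pass 70% of its speed; a pose out of reach is approached as far as the arm can. A call with a gripper value outside its range is refused whole. "claw" is the closure, from -1 (fully open) to 1 (shut), so that 0 is half open, set as the call begins (left out, the last holds). The fingers move at their own pace and stop on an object; "grip_force" is the grip in N (left out, the last holds). Time passes only in rows, so rows that repeat a pose let the fingers close. It gives the time, the measured TCP pose, the force and the opening at its end, in the units of the state.
- arm.observe(): the state, without advancing time (a new reading comes with each control period).
- arm.get_image(name): name is "scene" or "top"; returns the picture (400x640x3 uint8, blue, green, red); there is no depth.
- arm.camera_info(name): a dict with "vertical_fov" (degrees; the focal length in pixels is half the picture's height over the tangent of half this angle, whatever the lens; pixels are square), "cx", "cy" (the principal point, pixels), "eye" and "rotation" of the camera in the world. Camera axes: x right, y up, looking along -z (the intrinsics and any distortion apply to the point x, -y, -z); pixel columns grow to the right and rows downward; lengths in m; the calibration is good to about 2 mm. A picture is of the moment at which its call begins. camera_info takes no time and is no camera call.
- arm.sign_off(): hands the job in, once; it reports no verdict.
Trained networks look in the newest picture that a camera, given by its name, has taken for a name from the list of things; names that differ only in an ending like _2 or _b are one class to them, and where a whole thing is asked for, a point or a joint stands for the part that bears it (a point fixed in the world has none). Each returns a list of dicts, best first, with "confidence" (0 to 1); they miss things now and then, are a little off and sometimes report something else, mostly with a low value. They report only what shows in the picture. A call takes as long as a camera call. They do not tell look-alikes from the thing itself.
- arm.trace(camera, query): "region" (400x640 bool, what is visible of it) and "box" ([left, top, width, height] in pixels, round what is visible of it).
- arm.landmark_of(camera, query): "at" ([column, row] in pixels: a listed point, or the origin of a listed thing).
The state is a dict: "clock": time; "joints": joint angles; "dq": joint speeds; "joint_efforts": joint torques, N m; "position": TCP position; "ee_rot": TCP orientation; "force": force on the tool from outside, world axes, zero at the start; "ft_torque": the same for the moment, N m; "width": opening from 0.0 (shut) to 1.0 (fully open).
Only numpy, scipy, OpenCV 4.12 (cv2) and the standard library are available. Lean on these libraries where they do the work, as an engineer would, in place of code of your own. Each camera call takes 0.05 s, during which the arm holds its last target. There are 200 camera calls.

## Task

Lay the blue spirit level on the white display shelf, upright and lengthways, and leave it there while you turn the red hand-wheel foot until the bubble sits between the two black lines. Then push the level down on the shelf with about 12 N (between 5 and 25) and finish while still pressing it, the bubble centred; do not disturb the tape roll, the tumbler and the carton.

Things in the scene. Friction and masses are not known exactly. Their poses are not given: they have to be found in the camera images.
- level_center (a point): centre of the blue spirit level: bar 180 mm long (x axis), 26 wide (y), 40 tall (z), 300 g; starts upright on the bench, vial facing up. Origin 20 mm above its underside. The green vial (58 x 18 mm) lies in the middle of the top, with black lines 10 mm either side of the middle; the rest of the top is flat. Grip it across its width.
- bubble (a joint): place of the white bubble (14 mm long, 11 wide) along the level's +x axis, m: 0 centred, within 0.003 of 0 it lies between the black lines. It drifts to the higher end, by 0.4 m times the slope in rad, up to 0.020 each way, settling in about 1 s. Tells the shelf's slope only while the level lies flat on the shelf.
- board_top (a point): centre of the upper face of the white shelf board: 340 mm long (x axis, towards the red hand wheel), 150 wide (y), 16 thick (z is its normal), about 65 mm above the bench. It pivots on fixed feet 150 mm on the -x side; the wheel stands 130 mm on the +x side and its end starts too low by 0.02 to 0.045 rad. A level centred 50 mm on the -x side leaves 70 mm free beside the wheel.
- knob_grip (a point): centre of the red hand wheel of the levelling foot, 23 mm above the board's face: an upright round knob 42 mm in diameter with black ribs, 30 mm tall (8 to 38 mm above the face); grip it from above at any yaw. Turning it anticlockwise seen from above raises this end by 5.2 mm per rad (slope 0.0185 rad per rad); it stays where left, resisting with 0.15 N m.
- foot_knob (a joint): turn of the hand wheel, rad: 0 at the start, growing anticlockwise seen from above (raises that end), stop at 3.6
- tape_center (a point): centre of the roll of brown tape, 100 mm across and 45 mm tall, lying flat; leave alone
- tumbler_center (a point): centre of the green glass tumbler, 72 mm across and 95 mm tall; leave alone
- carton_center (a point): centre of the cardboard carton, 100 x 130 x 80 mm; leave alone
Not all that is in view belongs to the job. What is meant by the part that bears level_center is not turquoise, and is the larger of those in its own colour.

How it is judged:
On the way, in this order (a step that is already met when the one before it is completed fails the run):
1. the level lies lengthways on the shelf, upright, let go, while the shelf still slopes (contact force between level and board above 1 N and contact force between the fingers and level below 0.2 N and angle between the x axis of level_center and the x axis of board_top, either way round below 0.2 rad and angle between the z axis of level_center and the z axis of board_top, either way round below 0.05 rad and angle between level_center's own z axis and vertical below 0.2 rad and angle between board_top's own z axis and vertical above 0.012 rad), for 0.2 s.
2. the hand wheel has been turned until the shelf is level and the bubble between the lines, the level still lying on the shelf (angle between board_top's own z axis and vertical below 0.009 rad and value of joint bubble between -0.0033 and 0.0033 m and value of joint foot_knob above 0.4 rad and contact force between level and board above 1 N and contact force between the fingers and level below 0.2 N), for 0.2 s.
At the end, for the whole second after the job is handed in: The fingers press the level on the shelf (the level bears on the board with 7 to 32 N, its own 3 N included), the level lies upright and within 0.2 rad of lengthways, the board is within 0.01 rad of horizontal and the bubble within 3.5 mm of the middle (contact force between the fingers and level above 1.5 N and contact force between level and board between 7 and 32 N and value of joint bubble between -0.0035 and 0.0035 m and angle between board_top's own z axis and vertical below 0.01 rad and angle between the x axis of level_center and the x axis of board_top, either way round below 0.2 rad and angle between the z axis of level_center and the z axis of board_top, either way round below 0.03 rad and angle between level_center's own z axis and vertical below 0.2 rad and linear speed of level below 0.02 m/s); the arm keeps its last pose, push and grip.
It fails at once if the level is pressed or slammed on the shelf with more than 60 N (contact force between level and board above 60 N).
It fails at once if the tape roll is disturbed (distance of tape_center from where it was at the start of the episode above 0.02 m).
It fails at once if the tumbler is disturbed (distance of tumbler_center from where it was at the start of the episode above 0.02 m).
It fails at once if the carton is disturbed (distance of carton_center from where it was at the start of the episode above 0.02 m).
It also fails if it takes over 72 s, if anything falls off the work surface, if the arm or the gripper's body presses on something with over 40 N, if the wrist force passes 120 N, or if a joint passes its speed limit or range.

## Working session

There is one attempt and no reset: what is moved stays moved. The work goes in short steps, Python scripts to look and compute and a tool call to move; the robot and the scene stay as the last step left them, time stands still between calls to the robot, and variables do not carry over. Pictures are saved under pics/ and viewed, about 8 in all and at most 12, crops included, and the job is handed in when it is done.

Besides the shell and the picture viewer there is one more tool, called after "Emit:" as name([rows], argument=value, ...), one row to a line, values as JSON. jog_arm: Moves the arm, as the interface text tells. Its arguments: {"type":"object","properties":{"commands":{"type":"array","items":{"type":"object","properties":{"translation":{"type":"array","items":{"type":"number"}},"turn":{"type":"array","items":{"type":"number"}}}}},"claw":{"type":"number"},"grip_force":{"type":"number"}},"required":["commands"]}

```bash
mkdir -p pics; ls; python3 - <<'E'
from cell import arm
import cv2,numpy as np
for c in("scene","top"):
    im=arm.get_image(c); cv2.imwrite(f"pics/{c}0.png",im); print(c,arm.camera_info(c))
    for q in("level_center","board_top","knob_grip","tape_center","tumbler_center","carton_center"):
        print(q,[(np.round(r["at"],1).tolist(),round(r["confidence"],2)) for r in arm.landmark_of(c,q)])
print(arm.observe())
E
```

```text
pics
scene {'vertical_fov': 56.129764678570346, 'cx': 318.9055315624715, 'cy': 205.2821807850056, 'eye': array([ 1.15518013, -0.01793696,  0.83463338]), 'rotation': array([0.51140001, 0.49012261, 1.41492077])}
level_center [([233.2, 161.1], 0.92), ([269.1, 206.0], 0.89), ([210.2, 213.7], 0.63)]
board_top [([379.2, 187.4], 0.74)]
knob_grip [([432.1, 179.0], 0.63)]
tape_center [([252.1, 296.0], 0.93)]
tumbler_center [([333.4, 283.5], 0.87)]
carton_center [([414.4, 268.8], 0.9)]
top {'vertical_fov': 43.36494503826147, 'cx': 323.23753771793423, 'cy': 202.90838305126042, 'eye': array([0.45155074, 0.03808096, 1.15467933]), 'rotation': array([ 0.06765262, -0.09290017, -1.59165071])}
level_center [([452.6, 217.9], 0.91), ([432.6, 306.6], 0.76), ([381.2, 215.5], 0.67)]
board_top [([243.8, 220.3], 0.82), ([176.9, 221.0], 0.29)]
knob_grip [([176.8, 217.7], 0.73)]
tape_center [([399.2, 109.8], 0.81)]
tumbler_center [([312.2, 108.1], 0.85)]
carton_center []
{'clock': 0.7, 'joints': array([ 1.02440559,  0.43446918,  0.02500017,  1.57316833, -0.01162164,
        1.13399227, -0.07507971]), 'dq': array([-0.00133155, -0.00020832,  0.00058424, -0.00011237, -0.00016398,
        0.00231265,  0.00076237]), 'joint_efforts': array([-3.32641366e-05, -6.67500472e+01,  9.83670093e-01, -3.14763200e+01,
       -6.08432782e-02,  3.26988345e-02, -8.70328961e-06]), 'position': array([ 0.2683525 , -0.56449519,  0.22677327]), 'ee_rot': array([ 2.65577055e+00, -1.67815855e+00,  1.56150191e-04]), 'force': array([ 0.20987609, -0.24496556,  0.0910282 ]), 'ft_torque': array([0.03326973, 0.04351407, 0.07859454]), 'width': 0.9994637503439548}
```

```bash
cd pics; python3 -c "
import cv2
s=cv2.imread('scene0.png');t=cv2.imread('top0.png')
cv2.imwrite('top0b.png',cv2.resize(t,(800,500)));cv2.imwrite('sc0b.png',cv2.resize(s,(800,500)))"
```

```text
(no output)
```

View pics/top0.png

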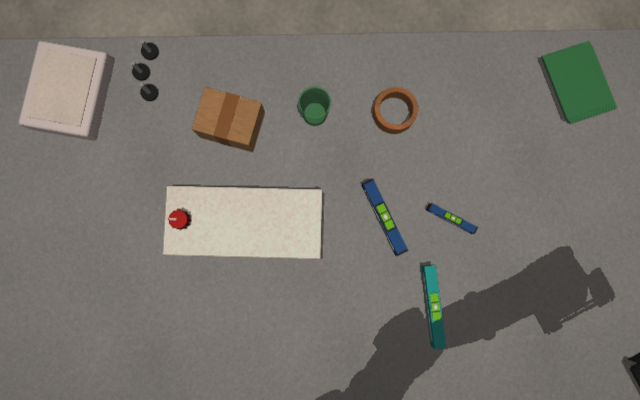

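View pics/scene0.png

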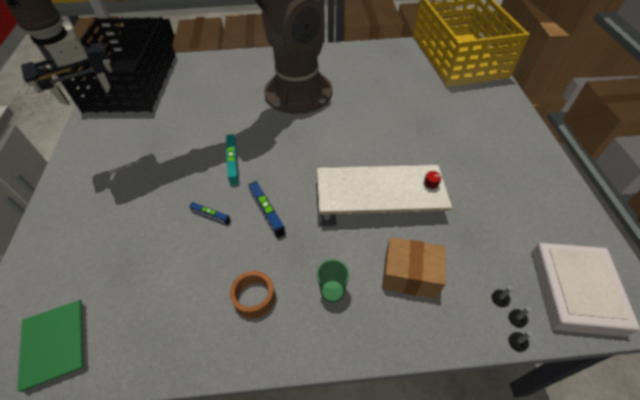

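Candidates in the top view are the large blue bar (385,216), the small blue bar (452,218) and the turquoise bar (434,306). The large blue one fits, since it is not turquoise and is the larger of the two blue ones. I'll measure it and confirm in a crop.

```bash
cat >h.py <<'E'
from cell import arm
import cv2,numpy as np
from scipy.spatial.transform import Rotation as R
def ray(c,p):
    i=arm.camera_info(c); f=200/np.tan(np.radians(i["vertical_fov"]/2))
    d=np.array([(p[0]-i["cx"])/f,-(p[1]-i["cy"])/f,-1]); return i["eye"],R.from_rotvec(i["rotation"]).apply(d)
def atz(c,p,z):
    e,d=ray(c,p); return e+d*(z-e[2])/d[2]
def tri(p,q):
    e1,d1=ray("scene",p);e2,d2=ray("top",q)
    s=np.linalg.lstsq(np.c_[d1,-d2],e2-e1,rcond=None)[0]; a,b=e1+s[0]*d1,e2+s[1]*d2
    return (a+b)/2,np.linalg.norm(a-b)
E
python3 - <<'E'
from h import *
np.set_printoptions(precision=4,suppress=True)
print("level",tri((269.1,206),(381.2,215.5))) 
print("board",tri((379.2,187.4),(243.8,220.3)),"knob",tri((432.1,179),(176.8,217.7)),"tape",tri((252.1,296),(399.2,109.8)),"tum",tri((333.4,283.5),(312.2,108.1)))
im=arm.get_image("top"); sc=arm.get_image("scene")
for q in("level_center","board_top"):
  for r in arm.trace("top",q):
    cn=max(cv2.findContours(r["region"].astype(np.uint8),0,2)[0],key=cv2.contourArea)
    (b)=cv2.boxPoints(cv2.minAreaRect(cn)); z=.03 if q[0]=="l" else .06
    w=np.array([atz("top",p,z) for p in b]); print(q,r["confidence"],r["box"],w[:,:2].tolist(),"c",w.mean(0),"edges",np.linalg.norm(w[1]-w[0]),np.linalg.norm(w[2]-w[1]))
hsv=cv2.cvtColor(im,cv2.COLOR_BGR2HSV)
m=cv2.inRange(hsv,(35,150,120),(50,255,255)); n,l,s,c=cv2.connectedComponentsWithStats(m)
for k in range(1,n):
    if s[k,4]>30: print("green",c[k],s[k],atz("top",c[k],.04))
m=cv2.inRange(hsv,(0,150,80),(6,255,255))|cv2.inRange(hsv,(174,150,80),(180,255,255)); n,l,s,c=cv2.connectedComponentsWithStats(m)
for k in range(1,n):
    if s[k,4]>30: print("red",c[k],s[k],atz("top",c[k],.095))
cv2.imwrite("pics/c1.png",cv2.resize(im[165:355,345:500],None,fx=3,fy=3,interpolation=cv2.INTER_CUBIC))
E
```

```text
level (array([ 0.5352, -0.1095,  0.0297]), np.float64(0.002570578711450588))
board (array([0.5287, 0.1912, 0.0611]), np.float64(0.002948389738371271)) knob (array([0.5354, 0.3286, 0.0858]), np.float64(0.0045387330993924375)) tape (array([ 0.7819, -0.1583,  0.014 ]), np.float64(0.01017986007862728)) tum (array([0.7824, 0.0379, 0.0393]), np.float64(0.002087195071534919))
level_center 0.87 [425.9, 203.6, 47.3, 29.2] [[0.543099896799319, -0.20989513632411125], [0.5645780165662779, -0.22170591060595354], [0.5075652104270535, -0.32837742905203837], [0.4862812535049911, -0.3163845244281729]] c [ 0.5254 -0.2691  0.03  ] edges 0.02451130387924025 0.12095153124893543
level_center 0.73 [358.3, 175.4, 48.5, 80.2] [[0.6095283031235011, -0.06455765374273015], [0.6239251249463664, -0.09586915455839909], [0.4561894542878056, -0.1699955733508721], [0.4422819475997872, -0.13898849022343385]] c [ 0.533  -0.1174  0.03  ] edges 0.03446271263161051 0.18338478992074092
level_center 0.7 [418.9, 266.0, 28.1, 82.5] [[0.4220876861985466, -0.19461791224109368], [0.42544766562451686, -0.22833672131755053], [0.2429361412772504, -0.24296014943338126], [0.23977815545807898, -0.20977917958772865]] c [ 0.3326 -0.2189  0.03  ] edges 0.033885801558728 0.18309642587833794
board_top 0.63 [163.0, 187.0, 159.2, 73.4] [[0.46001934280384404, 0.36747601343311814], [0.6109630748221027, 0.3648890528810573], [0.5945253179555177, 0.020798957420681753], [0.4432400745313789, 0.028224550351314995]] c [0.5272 0.1953 0.06  ] edges 0.1509658988000197 0.3444825012170216
green [385.2182 215.9939] [377 203  17  27 165] [ 0.5331 -0.1184  0.04  ]
green [452.9286 217.7   ] [445 212  17  12  70] [ 0.5259 -0.2695  0.04  ]
green [434.7516 306.3727] [430 293  11  27 161] [ 0.3325 -0.2199  0.04  ]
red [178.264 219.064] [169 210  18  19 250] [0.5322 0.3253 0.095 ]
```

View pics/c1.png

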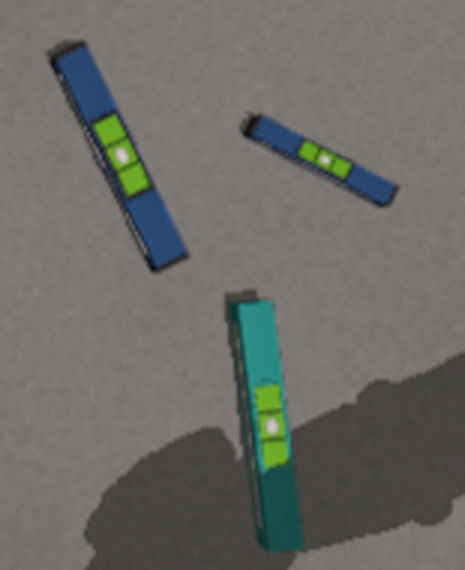

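Crop shows the large blue bar at crop (120,155), i.e. top (385,216), with the small blue bar and the turquoise bar as decoys. The first is the target. It is at (0.533,-0.118) with yaw 0.416, and the board is at (0.527,0.195) with yaw 1.522.

```bash
cat >>h.py <<'E'
def plan(p,yaw):
    o=arm.observe(); T=R.from_rotvec(o["ee_rot"]); u=np.array([np.cos(yaw/2),np.sin(yaw/2),0])
    D=R.from_rotvec(np.pi*u); print("shift mm",np.round(1000*T.inv().apply(np.array(p)-o["position"]),1),"turn",np.round((T.inv()*D).as_rotvec(),3),"at",np.round(o["position"],4),"t",o["clock"],"F",np.round(o["force"],2),"w",o["width"])
E
python3 -c "
from h import *
plan((.533,-.118,.16),-1.155)"
```

```text
shift mm [-289.6 -430.7   66.7] turn [-0.    -0.     0.028] at [ 0.2684 -0.5645  0.2268] t 0.9 F [-0.05  0.53  0.67] w 0.999270383786415
```

Emit:
jog_arm([
  {"translation": [-290, -431, 67], "turn": [0, 0, 0.028]},
  {"translation": [-290, -431, 67], "turn": [0, 0, 0.028]},
  {"translation": [-290, -431, 67], "turn": [0, 0, 0.028]},
  {"translation": [-290, -431, 67], "turn": [0, 0, 0.028]},
  {"translation": [-290, -431, 67], "turn": [0, 0, 0.028]},
  {"translation": [-290, -431, 67], "turn": [0, 0, 0.028]},
  {"translation": [-290, -431, 67], "turn": [0, 0, 0.028]},
  {"translation": [-290, -431, 67], "turn": [0, 0, 0.028]},
  {"translation": [-290, -431, 67], "turn": [0, 0, 0.028]},
  {"translation": [-290, -431, 67], "turn": [0, 0, 0.028]},
  {"translation": [-290, -431, 67], "turn": [0, 0, 0.028]},
  {"translation": [-290, -431, 67], "turn": [0, 0, 0.028]},
], claw=-1, grip_force=30)

```text
clock: 1.9
position: [0.5219, -0.136, 0.1628]
ee_rot: [-2.632, 1.715, -0.001]
force: [1.0, 0.1, -0.0]
width: 0.999
```

```bash
python3 -c "
from h import *
plan((.533,-.118,.012),-1.155)"
```

```text
shift mm [-12.1 -17.4 150.8] turn [-0.    -0.001 -0.   ] at [ 0.5219 -0.136   0.1628] t 1.9 F [ 1.04  0.05 -0.03] w 0.9987852067589658
```

Emit:
jog_arm([
  {"translation": [-12, -17, 5]},
  {"translation": [-12, -17, 20]},
  {"translation": [-12, -17, 20]},
])

```text
schema error: expected keys translation, turn
```

```bash
python3 - <<'E'
from h import *
plan((.533,-.118,.012),-1.155)
im=arm.get_image("scene")
cv2.imwrite("pics/c2.png",cv2.resize(im[80:280,150:370],None,fx=3,fy=3,interpolation=cv2.INTER_CUBIC))
E
```

```text
shift mm [-12.1 -17.4 150.8] turn [-0.    -0.001 -0.   ] at [ 0.5219 -0.136   0.1628] t 1.9 F [ 1.04  0.05 -0.03] w 0.9987852067589658
```

View pics/c2.png

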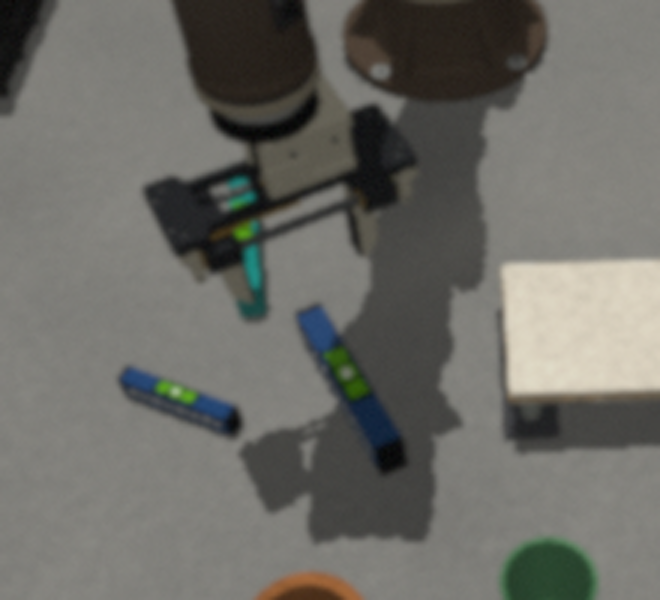

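The open gripper stands above the target bar (scene about 265,205) with its jaws across the width. I'll move over it and descend.

Emit:
jog_arm([
  {"translation": [-12, -17, 20], "turn": [0, 0, 0]},
  {"translation": [-12, -17, 60], "turn": [0, 0, 0]},
  {"translation": [-12, -17, 100], "turn": [0, 0, 0]},
  {"translation": [-12, -17, 130], "turn": [0, 0, 0]},
  {"translation": [-12, -17, 143], "turn": [0, 0, 0]},
  {"translation": [-12, -17, 150], "turn": [0, 0, 0]},
  {"translation": [-12, -17, 150], "turn": [0, 0, 0]},
])

```text
clock: 2.53
position: [0.531, -0.1201, 0.0115]
ee_rot: [2.631, -1.715, -0.003]
force: [0.4, -1.1, -0.9]
width: 1.0
```

Emit:
jog_arm([
  {"translation": [0, 0, 0], "turn": [0, 0, 0]},
  {"translation": [0, 0, 0], "turn": [0, 0, 0]},
  {"translation": [0, 0, 0], "turn": [0, 0, 0]},
  {"translation": [0, 0, 0], "turn": [0, 0, 0]},
  {"translation": [0, 0, 0], "turn": [0, 0, 0]},
  {"translation": [0, 0, 0], "turn": [0, 0, 0]},
  {"translation": [0, 0, 0], "turn": [0, 0, 0]},
  {"translation": [0, 0, 0], "turn": [0, 0, 0]},
], claw=1)

```text
clock: 3.2
position: [0.5318, -0.12, 0.0129]
ee_rot: [-2.632, 1.715, -0.0]
force: [0.8, 0.4, 0.6]
width: 0.467
```

```bash
python3 -c "
from h import *
plan((.525,.145,.19),-.049)"
```

```text
shift mm [-245.2 -100.8 -177.1] turn [-0.    -0.    -1.106] at [ 0.5318 -0.12    0.0129] t 3.2 F [0.75 0.43 0.57] w 0.4672307187112903
```

Still closing (0.467 is 43 mm and the bar is 26), so I'll wait.

Emit:
jog_arm([
  {"translation": [0, 0, 0], "turn": [0, 0, 0]},
  {"translation": [0, 0, 0], "turn": [0, 0, 0]},
  {"translation": [0, 0, 0], "turn": [0, 0, 0]},
  {"translation": [0, 0, 0], "turn": [0, 0, 0]},
  {"translation": [0, 0, 0], "turn": [0, 0, 0]},
  {"translation": [0, 0, 0], "turn": [0, 0, 0]},
  {"translation": [0, 0, 0], "turn": [0, 0, 0]},
])

```text
clock: 3.78
position: [0.5317, -0.1198, 0.0127]
ee_rot: [-2.632, 1.715, 0.0]
force: [-1.2, 0.8, 0.2]
width: 0.278
```

Emit:
jog_arm([
  {"translation": [0, 0, -30], "turn": [0, 0, 0]},
  {"translation": [0, 0, -60], "turn": [0, 0, 0]},
  {"translation": [0, 0, -100], "turn": [0, 0, 0]},
  {"translation": [0, 0, -140], "turn": [0, 0, 0]},
  {"translation": [0, 0, -160], "turn": [0, 0, 0]},
  {"translation": [0, 0, -160], "turn": [0, 0, 0]},
  {"translation": [0, 0, -160], "turn": [0, 0, 0]},
])

```text
clock: 4.37
position: [0.5321, -0.1203, 0.1734]
ee_rot: [-2.631, 1.715, -0.003]
force: [-0.1, 0.3, -5.5]
width: 0.283
```

```bash
python3 -c "
from h import *
plan((.525,.145,.16),-.049)"
```

```text
shift mm [-245.6 -100.5   13.2] turn [-1.000e-03 -2.000e-03 -1.106e+00] at [ 0.5321 -0.1203  0.1734] t 4.3667 F [-0.08  0.26 -5.46] w 0.2825529254341705
```

Emit:
jog_arm([
  {"translation": [-246, -100, 13], "turn": [0, 0, -1.106]},
  {"translation": [-246, -100, 13], "turn": [0, 0, -1.106]},
  {"translation": [-246, -100, 13], "turn": [0, 0, -1.106]},
  {"translation": [-246, -100, 13], "turn": [0, 0, -1.106]},
  {"translation": [-246, -100, 13], "turn": [0, 0, -1.106]},
  {"translation": [-246, -100, 13], "turn": [0, 0, -1.106]},
  {"translation": [-246, -100, 13], "turn": [0, 0, -1.106]},
  {"translation": [-246, -100, 13], "turn": [0, 0, -1.106]},
  {"translation": [-246, -100, 13], "turn": [0, 0, -1.106]},
  {"translation": [-246, -100, 13], "turn": [0, 0, -1.106]},
  {"translation": [-246, -100, 13], "turn": [0, 0, -1.106]},
  {"translation": [-246, -100, 13], "turn": [0, 0, -1.106]},
])

```text
clock: 5.37
position: [0.5233, 0.1448, 0.1586]
ee_rot: [3.14, -0.084, -0.003]
force: [-0.2, -0.6, -3.6]
width: 0.281
```

```bash
python3 - <<'E'
from h import *
plan((.525,.145,.09),-.049)
im=arm.get_image("scene")
cv2.imwrite("pics/c3.png",cv2.resize(im[60:260,260:480],None,fx=3,fy=3,interpolation=cv2.INTER_CUBIC))
E
```

```text
shift mm [ 1.8 -0.4 68.6] turn [ 0.001  0.002 -0.004] at [0.5233 0.1448 0.1586] t 5.3667 F [-0.17 -0.57 -3.6 ] w 0.2808290092473614
```

View pics/c3.png

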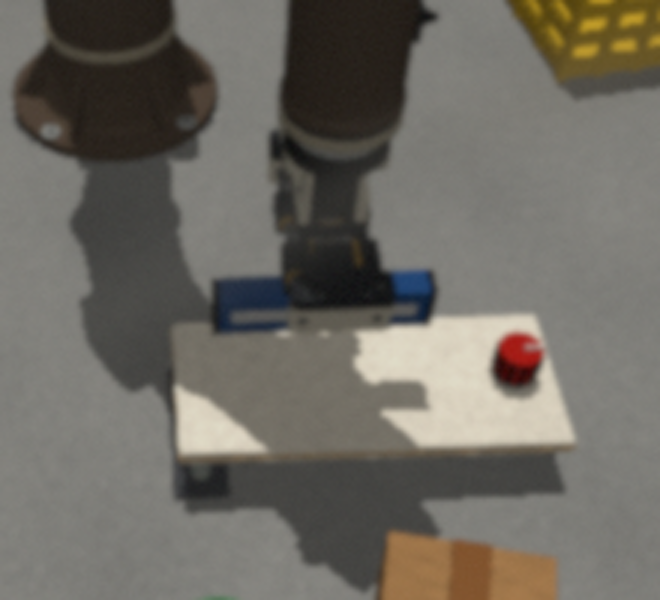

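The level is gripped squarely above the shelf and parallel to it (crop 325,300; knob 518,358). I'll descend, slightly tilted.

Emit:
jog_arm([
  {"translation": [1, 0, 30], "turn": [-0.03, 0, 0]},
  {"translation": [1, 0, 55], "turn": [-0.03, 0, 0]},
  {"translation": [1, 0, 68], "turn": [-0.03, 0, 0]},
  {"translation": [1, 0, 73], "turn": [-0.03, 0, 0]},
  {"translation": [1, 0, 74], "turn": [-0.03, 0, 0]},
  {"translation": [1, 0, 74], "turn": [-0.03, 0, 0]},
])

```text
clock: 5.92
position: [0.5252, 0.1454, 0.0861]
ee_rot: [3.111, -0.078, -0.001]
force: [0.3, 0.2, -3.2]
width: 0.282
```

Emit:
jog_arm([
  {"translation": [0, 0, 1], "turn": [0, 0, 0]},
  {"translation": [0, 0, 2], "turn": [0, 0, 0]},
  {"translation": [0, 0, 2], "turn": [0, 0, 0]},
])

```text
clock: 6.17
position: [0.5254, 0.1454, 0.0844]
ee_rot: [3.111, -0.077, 0.001]
force: [0.1, 0.7, -3.5]
width: 0.286
```

Emit:
jog_arm([
  {"translation": [0, 0, 1], "turn": [0, 0, 0]},
  {"translation": [0, 0, 2], "turn": [0, 0, 0]},
  {"translation": [0, 0, 2], "turn": [0, 0, 0]},
])

```text
clock: 6.42
position: [0.5249, 0.1452, 0.0817]
ee_rot: [3.111, -0.077, -0.001]
force: [-0.1, 0.0, -3.3]
width: 0.285
```

Emit:
jog_arm([
  {"translation": [0, 0, 1], "turn": [0, 0, 0]},
  {"translation": [0, 0, 2], "turn": [0, 0, 0]},
  {"translation": [0, 0, 2], "turn": [0, 0, 0]},
])

```text
clock: 6.67
position: [0.525, 0.1452, 0.0797]
ee_rot: [3.111, -0.076, -0.001]
force: [-0.5, 0.2, -2.3]
width: 0.282
```

Emit:
jog_arm([
  {"translation": [0, 0, 1], "turn": [0, 0, 0]},
  {"translation": [0, 0, 1], "turn": [0, 0, 0]},
])

```text
clock: 6.83
position: [0.5251, 0.1453, 0.0795]
ee_rot: [3.11, -0.077, -0.0]
force: [-2.8, -1.3, 6.9]
width: 0.28
```

Emit:
jog_arm([
  {"translation": [0, 0, 1], "turn": [0, 0, 0]},
  {"translation": [0, 0, 1], "turn": [0, 0, 0]},
])

```text
clock: 7.0
position: [0.5252, 0.1453, 0.0793]
ee_rot: [3.11, -0.077, 0.001]
force: [-5.8, -1.7, 15.9]
width: 0.282
```

Emit:
jog_arm([
  {"translation": [0, 0, -1.5], "turn": [0, 0, 0]},
  {"translation": [0, 0, -1.5], "turn": [0, 0, 0]},
  {"translation": [0, 0, -1.5], "turn": [0, 0, 0]},
  {"translation": [0, 0, -1.5], "turn": [0, 0, 0]},
  {"translation": [0, 0, -1.5], "turn": [0, 0, 0]},
  {"translation": [0, 0, -1.5], "turn": [0, 0, 0]},
  {"translation": [0, 0, -1.5], "turn": [0, 0, 0]},
  {"translation": [0, 0, -1.5], "turn": [0, 0, 0]},
], claw=-0.1)

```text
clock: 7.67
position: [0.5249, 0.1452, 0.0792]
ee_rot: [3.111, -0.076, -0.001]
force: [-0.1, 0.9, 0.6]
width: 0.55
```

Emit:
jog_arm([
  {"translation": [0, 0, -30], "turn": [0.03, 0, 0]},
  {"translation": [0, 0, -70], "turn": [0.03, 0, 0]},
  {"translation": [0, 0, -100], "turn": [0.03, 0, 0]},
  {"translation": [0, 0, -100], "turn": [0.03, 0, 0]},
])

```text
clock: 8.0
position: [0.528, 0.15, 0.1853]
ee_rot: [-3.137, 0.077, -0.013]
force: [0.6, 0.4, 0.0]
width: 0.553
```

```bash
python3 - <<'E'
from h import *
plan((.5325,.325,.16),-.75)
plan((.5325,.325,.16),-.049)
for c in("top","scene"):
  im=arm.get_image(c)
  for q in("bubble","level_center","board_top","knob_grip"):
    print(c,q,[(np.round(r["at"],1).tolist(),round(r["confidence"],2)) for r in arm.landmark_of(c,q)])
  cv2.imwrite(f"pics/r_{c}.png",im)
a=cv2.imread("pics/r_top.png")[150:290,140:340]; b=cv2.imread("pics/r_scene.png")[130:230,290:470]
cv2.imwrite("pics/c4.png",np.vstack([cv2.resize(a,(420,294),interpolation=2),cv2.resize(b,(420,233),interpolation=2)]))
E
```

```text
shift mm [  -4.3 -174.9   25.8] turn [-0.006 -0.007  0.701] at [0.528  0.15   0.1853] t 8.0 F [0.57 0.45 0.01] w 0.5534641131574344
shift mm [  -4.3 -174.9   25.8] turn [-0.004 -0.008 -0.   ] at [0.528  0.15   0.1853] t 8.0 F [0.57 0.45 0.01] w 0.5534641131574344Traceback (most recent call last):
  File "<stdin>", line 7, in <module>
ValueError: it knows: board_top, carton_center, knob_grip, level_center, tape_center, tumbler_center
```

Emit:
jog_arm([
  {"translation": [-4, -175, 26], "turn": [0, 0, 0.7]},
  {"translation": [-4, -175, 26], "turn": [0, 0, 0.7]},
  {"translation": [-4, -175, 26], "turn": [0, 0, 0.7]},
  {"translation": [-4, -175, 26], "turn": [0, 0, 0.7]},
  {"translation": [-4, -175, 26], "turn": [0, 0, 0.7]},
  {"translation": [-4, -175, 26], "turn": [0, 0, 0.7]},
  {"translation": [-4, -175, 26], "turn": [0, 0, 0.7]},
  {"translation": [-4, -175, 26], "turn": [0, 0, 0.7]},
], claw=-0.7)

```text
clock: 8.72
position: [0.5292, 0.3226, 0.1522]
ee_rot: [2.924, -1.144, -0.001]
force: [-0.2, -0.3, 0.0]
width: 0.852
```

```bash
cat >look.py <<'E'
from h import *
import sys
plan((.5325,.325,.082),-.75); print(arm.observe()["joints"].round(2))
for c in("top","scene"):
  im=arm.get_image(c); cv2.imwrite(f"pics/r_{c}.png",im)
  if len(sys.argv)<3:
   for q in("level_center","board_top","knob_grip"):
    print(c,q,[(np.round(r["at"],1).tolist(),round(r["confidence"],2)) for r in arm.landmark_of(c,q)])
  # vial axis and bubble
  hsv=cv2.cvtColor(im,cv2.COLOR_BGR2HSV); x0,x1,y0,y1=(160,325,185,262) if c=="top" else (315,450,150,215)
  g=np.zeros(im.shape[:2],np.uint8); g[y0:y1,x0:x1]=cv2.inRange(hsv,(30,120,60),(55,255,255))[y0:y1,x0:x1]
  n,l,s,ct=cv2.connectedComponentsWithStats(cv2.morphologyEx(g,cv2.MORPH_CLOSE,np.ones((7,7))))
  if n<2: print(c,"no vial");continue
  k=1+np.argmax(s[1:,4]); pts=np.argwhere(l==k)[:,::-1].astype(float); r=cv2.minAreaRect(pts.astype(np.float32)); mid=np.array(r[0])
  p=cv2.boxPoints(r); e=p[1]-p[0] if np.linalg.norm(p[1]-p[0])>np.linalg.norm(p[2]-p[1]) else p[2]-p[1]
  e/=np.linalg.norm(e); w=np.clip(im.astype(float)[...,0]-.35*im[...,1],0,None); 
  ys,xs=pts[:,1].astype(int),pts[:,0].astype(int); wt=im[ys,xs,0].astype(float); wt=np.clip(wt-np.percentile(wt,50)-25,0,None)
  b=(pts*wt[:,None]).sum(0)/wt.sum()
  z=.104; P=atz(c,mid,z);B=atz(c,b,z); print(c,"vial",mid,r[1],"bub",b,"offset world mm",1000*(B-P).round(4),"vialpos",P)
a=cv2.imread("pics/r_top.png")[150:290,140:340]; b=cv2.imread("pics/r_scene.png")[130:230,290:470]
cv2.imwrite(f"pics/{sys.argv[1]}.png",np.vstack([cv2.resize(a,(500,350),interpolation=2),cv2.resize(b,(500,233),interpolation=2)]))
E
python3 look.py c4
```

```text
shift mm [ 0.7 -4.2 70.2] turn [ 0.002 -0.     0.004] at [0.5292 0.3226 0.1522] t 8.7167 F [-0.18 -0.34  0.  ] w 0.8518931477499856
[-0.41  0.52 -0.32  1.65  0.19  1.   -1.55]
top level_center [([450.7, 215.7], 0.9), ([429.3, 308.3], 0.87), ([259.9, 221.7], 0.56)]
top board_top [([236.8, 221.6], 0.7)]
top knob_grip [([177.1, 218.3], 0.73)]
top vial [261.52359009 220.95753479] (27.36545181274414, 9.252128601074219) bub [267.38175676 221.14662162] offset world mm [ -0.7 -12.2   0. ] vialpos [0.5237134  0.14972533 0.104     ]
scene level_center [([234.6, 161.7], 0.96), ([365.3, 182.3], 0.84), ([209.8, 213.3], 0.64)]
scene board_top [([379.7, 184.7], 0.63)]
scene knob_grip [([430.2, 180.8], 0.5)]
scene vial [365.  176.5] (5.0, 22.0) bub [360.83879781 176.19398907] offset world mm [ -2.2 -10.5   0. ] vialpos [0.52330814 0.14880749 0.104     ]
```

View pics/c4.png

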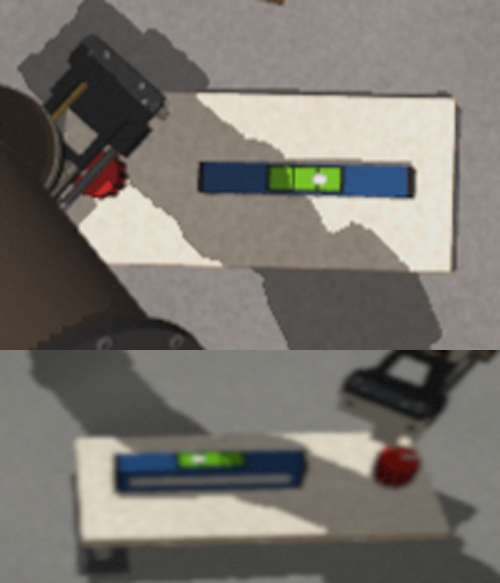

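The level lies flat, lengthways and let go. Both views put the bubble about 11–12 mm towards the far (high) end, so the slope is about 0.029 rad and the knob needs about 1.6 rad. I'll grip the knob now.

Emit:
jog_arm([
  {"translation": [1, -4, 20], "turn": [0, 0, 0]},
  {"translation": [1, -4, 50], "turn": [0, 0, 0]},
  {"translation": [1, -4, 72], "turn": [0, 0, 0]},
  {"translation": [1, -4, 83], "turn": [0, 0, 0]},
  {"translation": [1, -4, 83], "turn": [0, 0, 0]},
  {"translation": [1, -4, 83], "turn": [0, 0, 0]},
])

```text
clock: 9.62
position: [0.5332, 0.3254, 0.0705]
ee_rot: [2.924, -1.149, -0.0]
force: [0.1, 0.5, 0.8]
width: 0.85
```

Emit:
jog_arm([
  {"translation": [0, 0, 0], "turn": [0, 0, 0]},
  {"translation": [0, 0, 0], "turn": [0, 0, 0]},
  {"translation": [0, 0, 0], "turn": [0, 0, 0]},
  {"translation": [0, 0, 0], "turn": [0, 0, 0]},
  {"translation": [0, 0, 0], "turn": [0, 0, 0]},
  {"translation": [0, 0, 0], "turn": [0, 0, 0]},
  {"translation": [0, 0, 0], "turn": [0, 0, 0]},
  {"translation": [0, 0, 0], "turn": [0, 0, 0]},
  {"translation": [0, 0, 0], "turn": [0, 0, 0]},
  {"translation": [0, 0, 0], "turn": [0, 0, 0]},
], claw=1, grip_force=25)

```text
clock: 10.45
position: [0.5333, 0.3253, 0.0703]
ee_rot: [2.924, -1.15, 0.001]
force: [0.1, -1.2, 2.3]
width: 0.432
```

Emit:
jog_arm([
  {"translation": [0, 0, -0.5], "turn": [0, 0, -0.1]},
  {"translation": [0, 0, -1], "turn": [0, 0, -0.2]},
  {"translation": [0, 0, -1.5], "turn": [0, 0, -0.3]},
  {"translation": [0, 0, -2.1], "turn": [0, 0, -0.4]},
  {"translation": [0, 0, -2.6], "turn": [0, 0, -0.5]},
  {"translation": [0, 0, -3.1], "turn": [0, 0, -0.6]},
  {"translation": [0, 0, -3.6], "turn": [0, 0, -0.7]},
  {"translation": [0, 0, -4.2], "turn": [0, 0, -0.8]},
  {"translation": [0, 0, -4.7], "turn": [0, 0, -0.9]},
  {"translation": [0, 0, -5.2], "turn": [0, 0, -1.0]},
  {"translation": [0, 0, -5.2], "turn": [0, 0, -1.0]},
  {"translation": [0, 0, -5.2], "turn": [0, 0, -1.0]},
])

```text
clock: 11.45
position: [0.5336, 0.3245, 0.0752]
ee_rot: [3.117, 0.387, -0.0]
force: [2.0, -3.0, 1.1]
width: 0.428
```

```bash
python3 look.py c5 q
```

```text
shift mm [-0.9 -0.8 -6.8] turn [ 0.001 -0.     0.997] at [0.5336 0.3245 0.0752] t 11.45 F [ 1.96 -3.    1.11] w 0.42841322428086237
[-0.26  0.66 -0.56  1.7   0.42  0.91 -0.75]
top vial [262.  221.5] (9.0, 28.0) bub [265.45927904 221.14753004] offset world mm [ 0.6 -7.2  0. ] vialpos [0.52255685 0.14874457 0.104     ]
scene vial [365. 176.] (4.0, 22.0) bub [362.71107266 175.60380623] offset world mm [-2.  -5.7  0. ] vialpos [0.52160634 0.14909643 0.104     ]
```

Emit:
jog_arm([
  {"translation": [0, 0, -0.5], "turn": [0, 0, -0.1]},
  {"translation": [0, 0, -1], "turn": [0, 0, -0.2]},
  {"translation": [0, 0, -1.5], "turn": [0, 0, -0.3]},
  {"translation": [0, 0, -2.1], "turn": [0, 0, -0.4]},
  {"translation": [0, 0, -2.6], "turn": [0, 0, -0.5]},
  {"translation": [0, 0, -2.9], "turn": [0, 0, -0.55]},
  {"translation": [0, 0, -2.9], "turn": [0, 0, -0.55]},
  {"translation": [0, 0, -2.9], "turn": [0, 0, -0.55]},
  {"translation": [0, 0, -2.9], "turn": [0, 0, -0.55]},
  {"translation": [0, 0, -2.9], "turn": [0, 0, -0.55]},
  {"translation": [0, 0, -2.9], "turn": [0, 0, -0.55]},
  {"translation": [0, 0, -2.9], "turn": [0, 0, -0.55]},
])

```text
clock: 12.55
position: [0.5336, 0.3245, 0.0782]
ee_rot: [2.894, 1.218, -0.0]
force: [4.2, -4.3, 1.2]
width: 0.432
```

Emit:
jog_arm([
  {"translation": [0, 0, 0], "turn": [0, 0, 0]},
  {"translation": [0, 0, 0], "turn": [0, 0, 0]},
  {"translation": [0, 0, 0], "turn": [0, 0, 0]},
  {"translation": [0, 0, 0], "turn": [0, 0, 0]},
  {"translation": [0, 0, 0], "turn": [0, 0, 0]},
  {"translation": [0, 0, 0], "turn": [0, 0, 0]},
  {"translation": [0, 0, 0], "turn": [0, 0, 0]},
  {"translation": [0, 0, 0], "turn": [0, 0, 0]},
  {"translation": [0, 0, 0], "turn": [0, 0, 0]},
  {"translation": [0, 0, 0], "turn": [0, 0, 0]},
  {"translation": [0, 0, 0], "turn": [0, 0, 0]},
  {"translation": [0, 0, 0], "turn": [0, 0, 0]},
])

```text
clock: 13.55
position: [0.5336, 0.3246, 0.0782]
ee_rot: [2.894, 1.218, 0.0]
force: [4.1, -4.3, 0.3]
width: 0.429
```

```bash
python3 look.py c6 q
```

```text
shift mm [-0.5 -1.1 -3.8] turn [ 2.000e-03 -1.000e-03  1.547e+00] at [0.5336 0.3246 0.0782] t 13.55 F [ 4.06 -4.29  0.29] w 0.42922677666555276
[-0.18  0.69 -0.7   1.69  0.53  0.96 -0.28]
top vial [262.  221.5] (9.0, 28.0) bub [262.66289141 221.23451033] offset world mm [ 0.5 -1.4  0. ] vialpos [0.52255685 0.14874457 0.104     ]
scene vial [365. 176.] (4.0, 22.0) bub [364.67580645 175.36612903] offset world mm [-2.3 -0.5  0. ] vialpos [0.52160634 0.14909643 0.104     ]
```

View pics/c6.png

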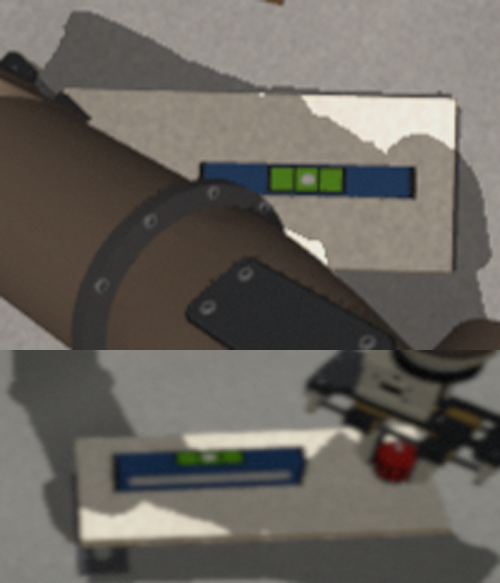

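Bubble now about 1 mm short of centre, between the lines in both views. I'll add a small touch-up and then release.

Emit:
jog_arm([
  {"translation": [0, 0, -0.6], "turn": [0, 0, -0.06]},
  {"translation": [0, 0, -0.6], "turn": [0, 0, -0.12]},
  {"translation": [0, 0, -0.6], "turn": [0, 0, -0.12]},
  {"translation": [0, 0, -0.6], "turn": [0, 0, -0.12]},
])

```text
clock: 13.98
position: [0.5337, 0.3246, 0.0788]
ee_rot: [2.816, 1.389, 0.0]
force: [4.6, -4.3, 0.7]
width: 0.43
```

Emit:
jog_arm([
  {"translation": [0, 0, 0], "turn": [0, 0, 0]},
  {"translation": [0, 0, 0], "turn": [0, 0, 0]},
  {"translation": [0, 0, 0], "turn": [0, 0, 0]},
  {"translation": [0, 0, 0], "turn": [0, 0, 0]},
  {"translation": [0, 0, 0], "turn": [0, 0, 0]},
  {"translation": [0, 0, 0], "turn": [0, 0, 0]},
  {"translation": [0, 0, -20], "turn": [0, 0, 0]},
  {"translation": [0, 0, -50], "turn": [0, 0, 0]},
  {"translation": [0, 0, -85], "turn": [0, 0, 0]},
  {"translation": [0, 0, -85], "turn": [0, 0, 0]},
  {"translation": [0, 0, -85], "turn": [0, 0, 0]},
], claw=-0.6)

```text
clock: 14.9
position: [0.534, 0.3266, 0.1662]
ee_rot: [-2.814, -1.395, -0.007]
force: [-0.4, 0.3, -1.0]
width: 0.802
```

```bash
python3 look.py c7 q; python3 -c "
from h import *
plan((.5246,.145,.15),1.522)
plan((.5246,.145,.15),-.049)"
```

```text
shift mm [-2.5 -0.3 84.2] turn [-0.002 -0.004  1.671] at [0.534  0.3266 0.1662] t 14.9 F [-0.4   0.25 -1.04] w 0.8018986129052349
[-0.13  0.61 -0.78  1.6   0.47  1.12 -0.11]
top vial [262.00079346 220.98001099] (28.297374725341797, 9.072746276855469) bub [262.10628931 220.93773585] offset world mm [ 0.1 -0.2  0. ] vialpos [0.52364433 0.1487312  0.104     ]
scene vial [365. 176.] (4.0, 22.0) bub [365.0125     175.41607143] offset world mm [-2.   0.4  0. ] vialpos [0.52160634 0.14909643 0.104     ]
shift mm [-148.4  102.3   13.5] turn [ 0.     0.001 -0.601] at [0.533  0.325  0.1634] t 15.0 F [-0.31  0.2  -0.41] w 0.8004404916499096
shift mm [-148.4  102.3   13.5] turn [0.   0.   0.97] at [0.533  0.325  0.1634] t 15.0 F [-0.31  0.2  -0.41] w 0.8004404916499096
```

Released, and the bubble is within 0.5 mm of centre in both views. I'll shut the fingers and move over the flat top on the pivot side of the vial.

```bash
python3 -c "
from h import *
plan((.5205,.09,.15),1.522)"
```

```text
shift mm [-194.6  132.3   13.6] turn [ 0.     0.001 -0.601] at [0.533  0.325  0.1634] t 15.0 F [-0.31  0.2  -0.41] w 0.8004404916499096
```

Emit:
jog_arm([
  {"translation": [-195, 132, 13], "turn": [0, 0, -0.6]},
  {"translation": [-195, 132, 13], "turn": [0, 0, -0.6]},
  {"translation": [-195, 132, 13], "turn": [0, 0, -0.6]},
  {"translation": [-195, 132, 13], "turn": [0, 0, -0.6]},
  {"translation": [-195, 132, 13], "turn": [0, 0, -0.6]},
  {"translation": [-195, 132, 13], "turn": [0, 0, -0.6]},
  {"translation": [-195, 132, 13], "turn": [0, 0, -0.6]},
  {"translation": [-195, 132, 13], "turn": [0, 0, -0.6]},
  {"translation": [-195, 132, 13], "turn": [0, 0, -0.6]},
  {"translation": [-195, 132, 13], "turn": [0, 0, -0.6]},
  {"translation": [-195, 132, 13], "turn": [0, 0, -0.6]},
  {"translation": [-195, 132, 13], "turn": [0, 0, -0.6]},
], claw=1, grip_force=10)

```text
clock: 16.0
position: [0.5201, 0.0917, 0.1509]
ee_rot: [-2.274, -2.168, -0.0]
force: [1.0, 0.3, 0.3]
width: 0.014
```

```bash
python3 look.py c8 q; python3 -c "
from h import *
plan((.5205,.09,.109),1.522)"
```

```text
shift mm [233.6   1.3  69. ] turn [-0.    -0.     2.273] at [0.5201 0.0917 0.1509] t 16.0 F [0.99 0.33 0.28] w 0.013666910670308853
[ 0.42  0.55 -0.98  1.85  0.53  1.03  0.75]
top no vial
scene vial [365. 176.] (4.0, 22.0) bub [364.73780488 176.17886179] offset world mm [ 0.5 -0.8  0. ] vialpos [0.52160634 0.14909643 0.104     ]
shift mm [-1.2  0.4 41.9] turn [ 0. -0.  0.] at [0.5201 0.0912 0.1509] t 16.1 F [0.07 0.19 0.44] w 0.002185803233698654
```

View pics/c8.png

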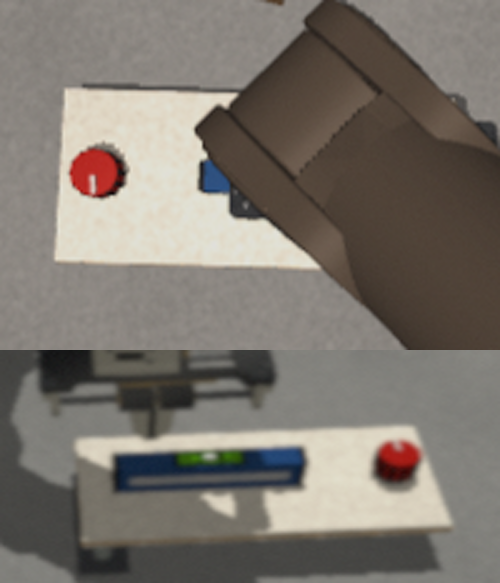

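The bubble is still between the lines in the scene crop (208,457). The shut fingers are above the level's far end. Now to press.

Emit:
jog_arm([
  {"translation": [-1, 0, 20], "turn": [0, 0, 0]},
  {"translation": [-1, 0, 32], "turn": [0, 0, 0]},
  {"translation": [-1, 0, 38], "turn": [0, 0, 0]},
  {"translation": [-1, 0, 40], "turn": [0, 0, 0]},
  {"translation": [-1, 0, 42], "turn": [0, 0, 0]},
  {"translation": [-1, 0, 42], "turn": [0, 0, 0]},
  {"translation": [-1, 0, 42], "turn": [0, 0, 0]},
])

```text
clock: 16.68
position: [0.5196, 0.0892, 0.1101]
ee_rot: [2.275, 2.165, -0.003]
force: [-7.5, -4.1, 16.8]
width: 0.006
```

Emit:
jog_arm([
  {"translation": [0, 0, 0.7], "turn": [0, 0, 0]},
  {"translation": [0, 0, 1.4], "turn": [0, 0, 0]},
  {"translation": [0, 0, 1.4], "turn": [0, 0, 0]},
])

```text
clock: 16.93
position: [0.5198, 0.0893, 0.1098]
ee_rot: [2.275, 2.164, -0.002]
force: [-11.7, -6.2, 30.3]
width: 0.009
```

Emit:
jog_arm([
  {"translation": [0, 0, 0.5], "turn": [0, 0, 0]},
  {"translation": [0, 0, 1], "turn": [0, 0, 0]},
  {"translation": [0, 0, 1], "turn": [0, 0, 0]},
])

```text
clock: 17.18
position: [0.5199, 0.0894, 0.1096]
ee_rot: [2.274, 2.164, -0.002]
force: [-14.4, -8.1, 39.5]
width: 0.009
```

Overshot to 39 N (still under the 60 N limit). I'll back off clear of the level and press again in small steps.

Emit:
jog_arm([
  {"translation": [0, 0, -3], "turn": [0, 0, 0]},
  {"translation": [0, 0, -7], "turn": [0, 0, 0]},
  {"translation": [0, 0, -7], "turn": [0, 0, 0]},
  {"translation": [0, 0, -4.3], "turn": [0, 0, 0]},
  {"translation": [0, 0, -4.3], "turn": [0, 0, 0]},
  {"translation": [0, 0, -4.3], "turn": [0, 0, 0]},
  {"translation": [0, 0, -4.3], "turn": [0, 0, 0]},
])

```text
clock: 17.77
position: [0.52, 0.0893, 0.1104]
ee_rot: [-2.276, -2.165, 0.001]
force: [-0.5, -0.8, -0.0]
width: 0.005
```

Emit:
jog_arm([
  {"translation": [0, 0, 0.5], "turn": [0, 0, 0]},
  {"translation": [0, 0, 1], "turn": [0, 0, 0]},
  {"translation": [0, 0, 1], "turn": [0, 0, 0]},
  {"translation": [0, 0, 1], "turn": [0, 0, 0]},
])

```text
clock: 18.1
position: [0.5201, 0.0894, 0.1102]
ee_rot: [2.276, 2.165, -0.0]
force: [-1.8, -1.0, 8.4]
width: 0.008
```

Emit:
jog_arm([
  {"translation": [0, 0, 0.4], "turn": [0, 0, 0]},
  {"translation": [0, 0, 0.4], "turn": [0, 0, 0]},
  {"translation": [0, 0, 0.4], "turn": [0, 0, 0]},
  {"translation": [0, 0, 0.4], "turn": [0, 0, 0]},
  {"translation": [0, 0, 0.4], "turn": [0, 0, 0]},
  {"translation": [0, 0, 0.4], "turn": [0, 0, 0]},
  {"translation": [0, 0, 0.4], "turn": [0, 0, 0]},
  {"translation": [0, 0, 0.4], "turn": [0, 0, 0]},
  {"translation": [0, 0, 0.4], "turn": [0, 0, 0]},
  {"translation": [0, 0, 0.4], "turn": [0, 0, 0]},
  {"translation": [0, 0, 0.4], "turn": [0, 0, 0]},
  {"translation": [0, 0, 0.4], "turn": [0, 0, 0]},
])

```text
clock: 19.1
position: [0.5201, 0.0894, 0.1102]
ee_rot: [2.276, 2.165, -0.0]
force: [-3.5, -1.6, 11.8]
width: 0.005
```

```bash
python3 look.py c9 q
```

```text
shift mm [235.9   0.6  28. ] turn [ 1.000e-03 -0.000e+00  2.271e+00] at [0.5201 0.0894 0.1102] t 19.1 F [-3.49 -1.61 11.8 ] w 0.00490681743206894
[ 0.39  0.59 -0.94  1.89  0.58  0.96  0.7 ]
top no vial
scene vial [365.  176.5] (5.0, 22.0) bub [364.84269663 176.00655431] offset world mm [-1.7 -0.1  0. ] vialpos [0.52330814 0.14880749 0.104     ]
```

View pics/c9.png

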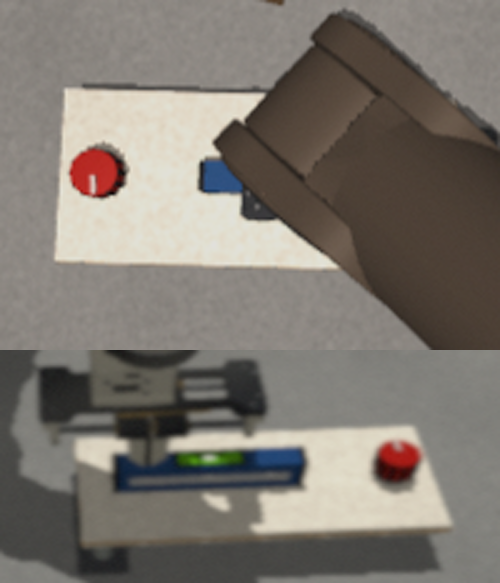

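The fingers press on the level's end at 11.8 N, and the bubble is centred (scene crop 208,458; offset about 0.1 mm). Handing in.

```bash
python3 -c "
from h import *
print(arm.observe()['force'],arm.sign_off())"
```

```text
the job is handed in; nothing more can be done
[-4.06835089 -1.5879489  11.28509612] None
```

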